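# Make up a water and a sediment sampling kit

## Task

Make up the two field sampling kits from the stock on the bench. Water kit, in the carrier with two small cups: stand the blue-capped tube in the tall narrow cup and the white adapter in the low wide cup, and lay the syringe flat in the trough beside them. Sediment kit, in the carrier with the one big cup: stand the jar in the cup and lay the forceps flat in the trough; set everything down rather than dropping it, and leave the small beaker and the two metal cones where they are.

Things in the scene. Friction and masses are not known exactly. Their poses are not given: they have to be found in the camera images.
- jar: White wide-neck plastic jar with a ribbed screw cap, standing upright: 62 mm diameter, 86 mm high, 0.14 kg. Origin: centre of its underside; z up. Grip it across its diameter in the upper half.
- capped_tube: White, narrow self-standing tube with a blue screw cap, standing upright: 108 mm high; body 16 mm diameter up to 94 mm, cap 20 mm diameter above that. Origin: centre of its underside; z up. Light and easily toppled.
- adapter: White plastic adapter standing on its hexagonal foot: foot 30 x 34 mm and 8 mm high, stem 18 mm diameter above it, 43 mm high in all. Origin: centre of its underside; z up. Grip the stem.
- syringe: 10 ml syringe lying flat: 128 mm long along its own y (nozzle at +y, plunger at -y), 17 mm high. Barrel 16 mm wide from y = -29 to +52 mm, finger flange 36 mm wide at y = -30 mm. Origin: middle of its length, at its underside; z up. The plunger does not move.
- forceps: Steel forceps lying flat: 130 mm long along its own y, 12 to 16 mm wide, 8 mm high, rigid. Origin: middle of its length, at its underside; z up.
- carrier_one_cup: Grey tray with one big round cup, fixed: 162 mm along x (190 over its tabs), 179 along y, rim 16 high. Origin: centre of underside, z up. Inner floor 4 mm above bench. Trough (black ribbed liner): centre x = 0, y = -48 mm, inside 156 mm along x, 76 along y. Cup for the jar: centre x = 0, y = +39.5 mm, bore 76 mm diameter flaring to 86 at its rim, 44 mm above the bench.
- carrier_two_cups: Grey tray with two small round cups, fixed; size, origin, floor (4 mm) and trough (centre x = 0, y = -48 mm) as the other carrier. Tall narrow cup for the capped tube: centre x = +45, y = +39.5 mm, bore 26 mm flaring to 38, rim 46 mm above the bench. Low wide cup for the adapter: centre x = -34, y = +39.5 mm, bore 48 mm flaring to 56, rim 14 mm above the bench.
- beaker: Small open plastic beaker, 57 mm diameter, 61 mm high, standing among the stock; not part of a kit. Origin: centre of its underside.
- cone_copper: Copper-coloured sampling cone on a flat round flange, 45 mm diameter, 18 mm high, lying among the stock; not part of a kit. Origin: centre of its underside.
- cone_grey: Grey metal sampling cone, same shape and size as the copper one; not part of a kit. Origin: centre of its underside.

How it is judged:
At the end, for the whole second after the job is handed in: Jar, capped tube and adapter stand upright in their cups, on the floor, axes within 12 mm of the cup's (tube 10); syringe and forceps lie level in their troughs, middles within 25 mm of its centre along it, 34 across. All at rest; beaker upright, it and the cones within 20 mm of their starts (x of jar in the frame of carrier_one_cup between -0.012 and 0.012 m and y of jar in the frame of carrier_one_cup between 0.0275 and 0.0515 m and z of jar in the frame of carrier_one_cup between -0.002 and 0.01 m and angle between each of jar, capped_tube, adapter's own z axis and vertical below 0.3 rad and linear speed of each of jar, capped_tube, adapter, syringe, forceps below 0.02 m/s and x of capped_tube in the frame of carrier_two_cups between 0.035 and 0.055 m and y of capped_tube in the frame of carrier_two_cups between 0.0295 and 0.0495 m and z of capped_tube in the frame of carrier_two_cups between -0.002 and 0.01 m and x of adapter in the frame of carrier_two_cups between -0.046 and -0.022 m and y of adapter in the frame of carrier_two_cups between 0.0275 and 0.0515 m and z of adapter in the frame of carrier_two_cups between -0.002 and 0.01 m and x of syringe in the frame of carrier_two_cups between -0.025 and 0.025 m and y of syringe in the frame of carrier_two_cups between -0.0825 and -0.0145 m and z of syringe in the frame of carrier_two_cups between -0.002 and 0.01 m and angle between each of syringe, forceps's own z axis and vertical below 0.09 rad and x of forceps in the frame of carrier_one_cup between -0.025 and 0.025 m and y of forceps in the frame of carrier_one_cup between -0.0825 and -0.0145 m and z of forceps in the frame of carrier_one_cup between -0.002 and 0.01 m and distance of each of beaker, cone_grey, cone_copper from where it was at the start of the episode below 0.02 m and angle between beaker's own z axis and vertical below 0.1 rad); the robot touches nothing.
It fails at once if a thing of the stock is let go in the air, more than 6 cm above the bench ((height (world z) of jar above 0.06 m and contact force between the fingers and jar below 0.02 N) or (height (world z) of capped_tube above 0.06 m and contact force between the fingers and capped_tube below 0.02 N) or (height (world z) of adapter above 0.06 m and contact force between the fingers and adapter below 0.02 N) or (height (world z) of syringe above 0.06 m and contact force between the fingers and syringe below 0.02 N) or (height (world z) of forceps above 0.06 m and contact force between the fingers and forceps below 0.02 N)).
It fails at once if the beaker is pushed away or picked up (distance of beaker from where it was at the start of the episode above 0.02 m).
It fails at once if the cone grey is pushed away or picked up (distance of cone_grey from where it was at the start of the episode above 0.02 m).
It fails at once if the cone copper is pushed away or picked up (distance of cone_copper from where it was at the start of the episode above 0.02 m).
It also fails if it takes over 128 s, if anything falls off the work surface, if the arm or the gripper's body presses on something with over 40 N, if the wrist force passes 120 N, or if a joint passes its speed limit or range.

## Robot

A 6-joint arm with a two-finger parallel gripper is mounted at the origin on a cart in front of the work surface, level with it; the furniture and walls round the work are solid. World frame = base frame: x ahead of the robot, y to its left, z up, the work surface at z = 0. Lengths are in m, angles in rad, forces in N, time in s.
With the tool pointing down it reaches from about 0.25 to 0.775 m from the base axis. Payload 8.9 kg.
Tool frame: the origin (TCP) lies between the finger pads; the fingertips stand ctrl.tcp_to_tips ahead of it and the grasp point (between the pads) lies 5 mm behind it (ctrl.tcp_to_tips is the distance from the TCP to the fingertips, in m); z points along the fingers, y is the line along which they close (so a half turn about z gives the same grasp; the last joint's range is limited). The gripper opens to 85 mm and grips with 20 to 120 N. Pads are 22 mm wide; open, the fingers measure 114 mm over their backs; the gripper's body (76 mm by 85 mm) begins 54 mm behind the grasp point. The pads swing forward as they close: fully open they stand 13 mm farther back than shut.
Start: joints at [1.192, 0.291, -0.153, 1.127, 0, 1.431], TCP at [0.125, 0.51, 0.245] pointing down, gripper open.
Joint ranges: [-2.52, 2.52], [-0.91, 1.74], [-1.3, 1.37], [-1.96, 2.02], [-1.52, 1.47], [-3.14, 3.14]. Speed limits (rad/s): [2.22, 2.22, 2.79, 3.14, 3.14, 3.14].

## Interface

Orientations are given as a unit quaternion [x, y, z, w].
In Python, from station import ctrl, vision gives the robot as it stands. The module is installed in compiled form; this text tells all that it offers.
- The arm moves only by the shell command python3 -m creep 'ROWS' [FORCE]. ROWS is JSON, a list that holds one entry, the list of rows, each a list of 7 numbers: the turn, a rotation vector about the tool's x, y, z in units of 5 degrees (1.0 is 5 degrees), then the shift along the tool's x, y, z in units of 25 mm (1.0 is 25 mm), then the opening, from -1 (shut) to 1 (fully open). In form: [[[rx, ry, rz, dx, dy, dz, fingers], ...]]. A call has 1 to 10 rows; each row is the pose to reach, as a shift and turn from the pose commanded when the call began, along the tool's axes at that moment; what a row does not reach only later rows make up. A row lasts 1/8 s, in which the tool goes at most 62.5 mm and 10.7 degrees, less where a joint would pass 70% of its speed; a pose out of reach is approached as far as the arm can. A call with a gripper value outside its range is refused whole. The fingers move at their own pace and stop on an object; FORCE is the grip in N (left out, the last holds). Time passes only in rows, so rows that repeat a pose let the fingers close. It gives the time, the measured TCP pose, the force, the opening and the grip force at its end, in the units of the state.
- ctrl.state(): the state, without advancing time (a new reading comes with each control period).
- vision.read_camera(name): name is "scene" or "top" or "wrist"; returns the picture (420x560x3 uint8, red, green, blue); there is no depth.
- vision.camera_model(name): a dict with "fov_y" (degrees; the focal length in pixels is half the picture's height over the tangent of half this angle, whatever the lens; pixels are square), "cx", "cy" (the principal point, pixels), "k1" (the pictures are not rectified: a ray, as slopes to the right and down, at radius r is drawn at 1 + k1 r^2 times it, then the intrinsics apply), "position" and "attitude" of the camera in the world; the wrist camera has in their place "T_tool_cam" (4x4, takes a point from camera to tool coordinates, whose origin is the TCP and whose axes are the flange's). Camera axes: x right, y up, looking along -z (the intrinsics and any distortion apply to the point x, -y, -z); pixel columns grow to the right and rows downward; lengths in m; the calibration is good to about 2 mm. A picture is of the moment at which its call begins: read the wrist's pose just before it. camera_model takes no time and is no camera call.
- ctrl.finish_job(): hands the job in; it is judged then, once.
The state is a dict: "time": time; "qpos": joint angles; "dq": joint speeds; "joint_torque": joint torques, N m; "tcp_pos": TCP position; "tcp_rot": TCP orientation; "ft_force": force on the tool from outside, world axes, zero at the start; "wrist_torque": the same for the moment, N m; "opening": finger opening in m; "grasp_force": force on a finger pad.
Only numpy, scipy, OpenCV 4.12 (cv2) and the standard library are available. Lean on these libraries where they do the work, as an engineer would, in place of code of your own. Each camera call takes 0.05 s, during which the arm holds its last target. There are 200 camera calls.

## Working session

There is one attempt and no reset: what is moved stays moved. The work goes in short steps, Python scripts to look and compute and a shell command to move; the robot and the scene stay as the last step left them, time stands still between calls to the robot, and variables do not carry over. Pictures are saved under pics/ and viewed, at most 14 in all, crops included, and the job is handed in when it is done.

```bash
mkdir -p pics; ls
python3 - <<'E'
from station import ctrl, vision
import cv2
for n in ("scene","top","wrist"):
    print(n,vision.camera_model(n))
s=ctrl.state();print(s, ctrl.tcp_to_tips)
for n in ("scene","top","wrist"):
    cv2.imwrite(f"pics/{n}0.png",vision.read_camera(n)[:,:,::-1])
E
```

```text
pics
scene {'fov_y': 49.664885915316226, 'cx': 275.38786447159805, 'cy': 211.25265403616635, 'k1': 0.03824116955004727, 'position': array([-0.04254503, -0.30863123,  0.76983139]), 'attitude': array([ 0.30684539, -0.19305696, -0.4815148 ,  0.79794637])}
top {'fov_y': 57.250774639775926, 'cx': 274.4676701284406, 'cy': 213.72728133295666, 'k1': -0.015167152076554046, 'position': array([ 0.36446346, -0.00377676,  1.01897737]), 'attitude': array([ 0.07154988, -0.06610898, -0.69821199,  0.70923215])}
wrist {'fov_y': 59.28362891657134, 'cx': 282.06207167119743, 'cy': 209.6108373318955, 'k1': -0.0002076093263391484, 'T_tool_cam': array([[ 3.76777364e-04,  9.59781557e-01,  2.80747612e-01,
         7.00117359e-02],
       [ 9.99999602e-01, -1.34638023e-04, -8.81767508e-04,
         1.24442093e-04],
       [-8.08504888e-04,  2.80747832e-01, -9.59781226e-01,
        -1.28840000e-01],
       [ 0.00000000e+00,  0.00000000e+00,  0.00000000e+00,
         1.00000000e+00]])}
{'time': 0.0, 'qpos': array([ 1.19170610e+00,  2.91242418e-01, -1.54090664e-01,  1.12666873e+00,
        3.86737278e-05,  1.43152571e+00]), 'dq': array([ 2.02253024e-03,  1.95685170e-03, -5.66823461e-04, -4.08108141e-05,
        4.30223592e-04,  2.50801289e-04]), 'joint_torque': array([ 2.47983779e-03, -5.37134492e+01,  3.31372833e+01,  1.57304818e-02,
       -1.79789681e-04, -2.25321014e-05]), 'tcp_pos': array([0.12452763, 0.50962141, 0.24476525]), 'tcp_rot': array([ 1.19622651e-01,  9.92819247e-01, -5.77653613e-04, -1.73166501e-04]), 'ft_force': array([-0.74346613,  0.36535849, -0.30912509]), 'wrist_torque': array([-0.08786212, -0.0064183 ,  0.02006936]), 'grasp_force': 0.0, 'opening': 0.08498556605862148} 0.014
```

View pics/scene0.png

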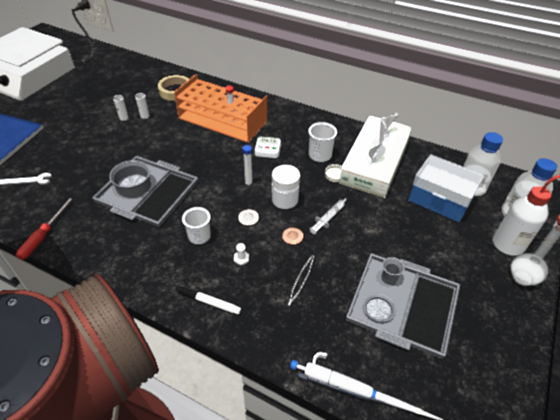

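View pics/top0.png

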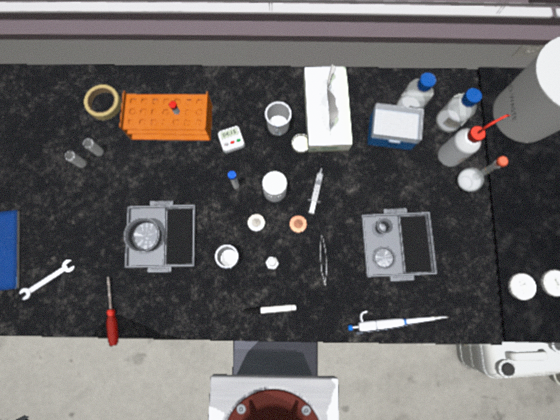

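The two overviews agree. The one-cup carrier is on the left at top (160,237), with the cup at (145,236). The two-cup carrier is on the right at (400,243). Between them are:
- tube (233,180)
- jar (274,186)
- syringe (316,190)
- adapter (271,263)
- forceps (323,260)
- cones (256,222) and (298,224)
- beaker (227,256)

Next I'll enlarge these.

```bash
cat > h.py <<'E'
import numpy as np, cv2
from scipy.spatial.transform import Rotation as R
from station import ctrl, vision
def cam(n,s=None):
    m=vision.camera_model(n); f=210/np.tan(np.radians(m["fov_y"]/2))
    if n=="wrist":
        T=np.array(m["T_tool_cam"]); A=R.from_quat(s["tcp_rot"]).as_matrix()
        return m,f,A@T[:3,:3],A@T[:3,3]+s["tcp_pos"]
    return m,f,R.from_quat(m["attitude"]).as_matrix(),np.array(m["position"])
def ray(c,u,v):
    m,f,A,p=c; d=np.array([(u-m["cx"])/f,(v-m["cy"])/f]); x=d.copy()
    for _ in range(8): x=d/(1+m["k1"]*(x@x))
    w=A@np.array([x[0],-x[1],-1]); return p,w/np.linalg.norm(w)
def at_z(c,u,v,z):
    p,w=ray(c,u,v); return p+w*(z-p[2])/w[2]
def proj(c,P):
    m,f,A,p=c; q=A.T@(np.asarray(P)-p); x=np.array([q[0],-q[1]])/-q[2]
    return x*(1+m["k1"]*(x@x))*f+[m["cx"],m["cy"]]
def tri(obs):
    M=np.zeros((3,3));b=np.zeros(3)
    for c,u,v in obs:
        p,w=ray(c,u,v);Q=np.eye(3)-np.outer(w,w);M+=Q;b+=Q@p
    X=np.linalg.solve(M,b)
    return X,[np.round(np.linalg.norm(proj(c,X)-[u,v]),1) for c,u,v in obs]
E
python3 - <<'E'
import cv2
t=cv2.imread("pics/top0.png");s=cv2.imread("pics/scene0.png")
c=lambda im,x,y,w,h,k:cv2.resize(im[y:y+h,x:x+w],None,fx=k,fy=k,interpolation=cv2.INTER_CUBIC)
cv2.imwrite("pics/t1.png",c(t,210,150,130,140,4))
cv2.imwrite("pics/s1.png",c(s,170,130,190,150,4))
E
```

```text
(no output)
```

View pics/t1.png

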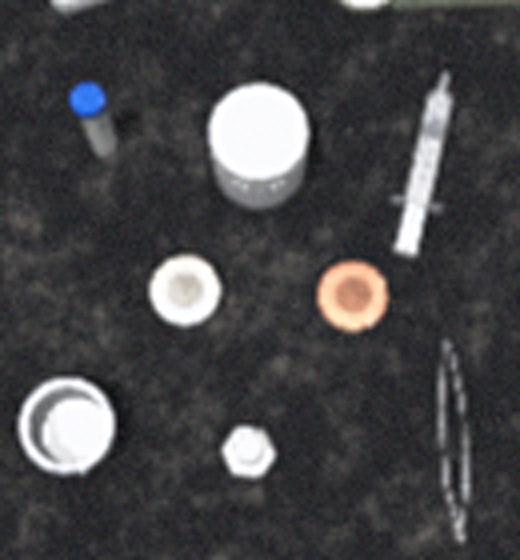

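View pics/s1.png

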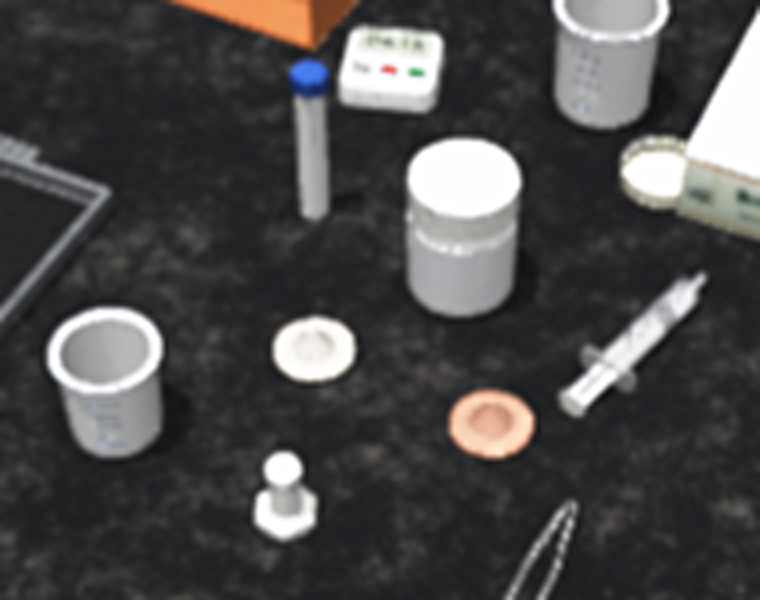

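The crops show tube cap t1 (88,98)/s1 (309,70), jar lid (258,132)/(464,178), adapter top (248,440)/(284,465), and syringe nozzle (446,75)/(704,275) with plunger (405,252)/(573,403). The forceps tips are at t1 (446,342) and (462,540). The carriers are next.

Run:
```python
import cv2, numpy as np
from h import *
T=cam("top");S=cam("scene")
t=lambda u,v:(T,(u+.5)/4-.5+210,(v+.5)/4-.5+150)
s=lambda u,v:(S,(u+.5)/4-.5+170,(v+.5)/4-.5+130)
for n,a,b in [("tube",(88,98),(309,70)),("jar",(258,132),(464,175)),("adapter",(248,443),(284,465)),("noz",(446,75),(704,275)),("plg",(405,252),(573,403)),("fA",(446,342),(572,505)),("fB",(462,540),(484,688)),("cg",(185,290),(315,346)),("cc",(353,296),(491,421)),("bk",(67,425),(106,348))]:
    X,e=tri([t(*a),s(*b)]);print(n,X.round(4),e)
tp=cv2.imread("pics/top0.png");sc=cv2.imread("pics/scene0.png")
c=lambda im,x,y:cv2.resize(im[y:y+80,x:x+80],None,fx=5,fy=5,interpolation=cv2.INTER_CUBIC)
cr=lambda im,x,y,w,h:cv2.resize(im[y:y+h,x:x+w],(400,300),interpolation=cv2.INTER_CUBIC)
cv2.imwrite("pics/car.png",np.vstack([np.hstack([cr(tp,110,195,100,75),cr(tp,350,200,100,75)]),np.hstack([cr(sc,85,145,133,100),cr(sc,338,250,133,100)])]))
```

```text
tube [0.642  0.1115 0.1095] [np.float64(0.1), np.float64(0.2)]
jar [0.6288 0.0065 0.0856] [np.float64(0.3), np.float64(0.3)]
adapter [0.4372 0.0106 0.0394] [np.float64(0.0), np.float64(0.0)]
noz [ 0.6925 -0.1207  0.0101] [np.float64(0.3), np.float64(0.4)]
plg [ 0.5691 -0.0927  0.0078] [np.float64(0.4), np.float64(0.5)]
fA [ 0.5093 -0.1199  0.0026] [np.float64(0.2), np.float64(0.3)]
fB [ 0.3805 -0.1293  0.0152] [np.float64(0.9), np.float64(1.2)]
cg [0.5416 0.0544 0.0044] [np.float64(0.3), np.float64(0.4)]
cc [ 0.5391 -0.0578  0.0046] [np.float64(0.2), np.float64(0.3)]
bk [0.4453 0.1224 0.0618] [np.float64(0.3), np.float64(0.3)]
```

View pics/car.png

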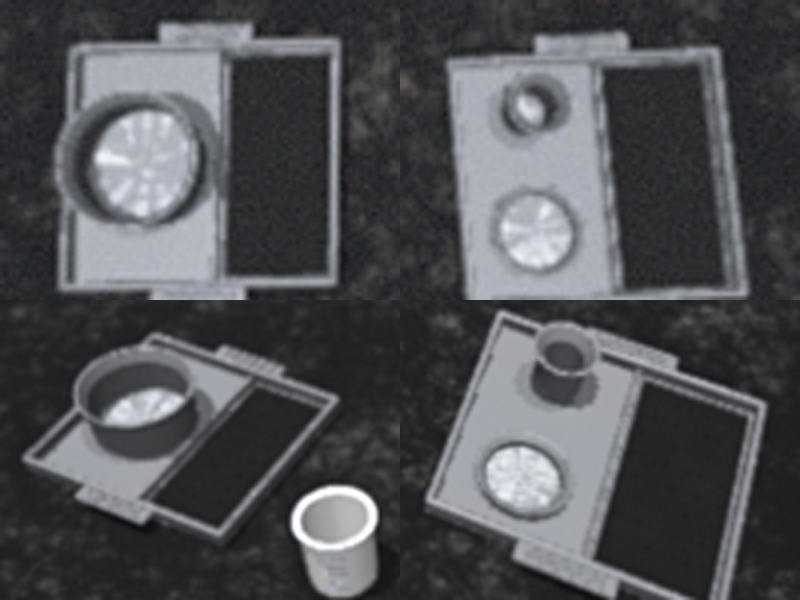

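The carrier pictures give rim corners, in crop pixels. For the one-cup carrier they are top (70,42), (338,40), (335,288), (60,290) and scene (155,335), (338,400), (222,538), (27,460). For the two-cup carrier they are top (448,60), (718,48), (746,297) and scene (500,313), (765,403), (428,508). I'll fit the poses to these.

Run:
```python
from h import *
from scipy.optimize import least_squares
T=cam("top");S=cam("scene")
c={k:np.array(v) for k,v in dict(pp=(.081,.0895,.016),pm=(.081,-.0895,.016),mm=(-.081,-.0895,.016),mp=(-.081,.0895,.016)).items()}
def o1t(u,v):return T,(u+.5)/4-.5+110,(v+.5)/4-.5+195
def o2t(u,v):return T,(u-400+.5)/4-.5+350,(v+.5)/4-.5+200
def o1s(u,v):return S,(u+.5)/3-.5+85,(v-300+.5)/3-.5+145
def o2s(u,v):return S,(u-400+.5)/3-.5+338,(v-300+.5)/3-.5+250
D1=[("pp",o1t(70,42)),("pm",o1t(338,40)),("mm",o1t(335,288)),("mp",o1t(60,290)),("pp",o1s(155,335)),("pm",o1s(338,400)),("mm",o1s(222,538)),("mp",o1s(27,460))]
D2=[("pp",o2t(448,60)),("pm",o2t(718,48)),("mm",o2t(746,297)),("pp",o2s(500,313)),("pm",o2s(765,403)),("mp",o2s(428,508))]
for D,g,cups in((D1,[.45,.3,0,0],[(0,.0395)]),(D2,[.45,-.35,0,0],[(.045,.0395),(-.034,.0395)])):
    W=lambda q,p:R.from_euler("z",q[2]).apply(p)+[q[0],q[1],q[3]]
    r=least_squares(lambda q:np.ravel([proj(o[0],W(q,c[k]))-o[1:] for k,o in D]),g,loss="soft_l1")
    print(r.x.round(4),np.abs(r.fun).max().round(2))
    for p in cups: print(" cup",W(r.x,[*p,0]).round(4))
    print(" trough",W(r.x,[0,-.048,0]).round(4))
X,e=tri([o1t(136,157),o1s(135,392)]);print("cup rim big",X.round(4),e)
X,e=tri([o2t(536,106),o2s(567,350)]);print("tall",X.round(4),e)
X,e=tri([o2t(536,232),o2s(523,479)]);print("low",X.round(4),e)
```

```text
[ 0.5012  0.3071  0.0393 -0.0044] 1.56
 cup [ 0.4997  0.3466 -0.0044]
 trough [ 0.5031  0.2592 -0.0044]
[ 0.4881 -0.3224  0.0644 -0.0034] 1.15
 cup [ 0.5305 -0.2801 -0.0034]
 cup [ 0.4516 -0.2852 -0.0034]
 trough [ 0.4912 -0.3703 -0.0034]
cup rim big [0.4988 0.3444 0.0371] [np.float64(0.9), np.float64(1.0)]
tall [ 0.5303 -0.278   0.0428] [np.float64(1.1), np.float64(1.4)]
low [ 0.4519 -0.2839  0.0037] [np.float64(0.3), np.float64(0.4)]
```

The fits agree to about 2 mm. I'll add a planner helper that only prints shifts, then go above the syringe first.

```bash
cat >> h.py <<'E'
def to(*goals):
    """goals: (x,y,z,angle of tool y in world, deg): offsets in row units from the present pose"""
    s=ctrl.state(); A=R.from_quat(s["tcp_rot"]); m=A.as_matrix()
    print("t %.2f tcp"%s["time"],s["tcp_pos"].round(4),"yaw %.1f"%np.degrees(np.arctan2(m[1,1],m[0,1])),"F",s["ft_force"].round(1),"open %.4f grip %.1f"%(s["opening"],s["grasp_force"]))
    for x,y,z,a in goals:
        best=None
        for b in (a,a+180):
            b=np.radians(b); Y=np.array([np.cos(b),np.sin(b),0]);Z=np.array([0,0,-1.])
            r=(A.inv()*R.from_matrix(np.c_[np.cross(Y,Z),Y,Z])).as_rotvec()
            if best is None or np.linalg.norm(r)<np.linalg.norm(best): best=r
        print((np.degrees(best)/5).round(3),(m.T@(np.array([x,y,z])-s["tcp_pos"])/.025).round(3))
E
python3 -c "
from h import *
to((.63,-.106,.2,77.2))"
```

```text
t 0.15 tcp [0.1246 0.5097 0.2449] yaw 76.3 F [ 0.1  0.4 -0.1] open 0.0854 grip 0.0
[-0.011 -0.002 -0.188] [-25.489 -19.119   1.809]
```

```bash
python3 -m creep '[[[0,0,-0.1,-2.5,-1.9,0,1],[0,0,-0.19,-5,-3.8,0.3,1],[0,0,-0.19,-7.5,-5.7,0.5,1],[0,0,-0.19,-10,-7.6,0.8,1],[0,0,-0.19,-12.5,-9.5,1,1],[0,0,-0.19,-15,-11.4,1.3,1],[0,0,-0.19,-17.5,-13.3,1.5,1],[0,0,-0.19,-20,-15.1,1.8,1],[0,0,-0.19,-22.5,-17,1.81,1],[0,0,-0.19,-25.49,-19.12,1.81,1]]]' 40
python3 -c "
from h import *
to((.63,-.106,.2,77.2))"
```

```text
time: 1.4
tcp_pos: [0.5199, 0.025, 0.2054]
tcp_rot: [0.112, 0.994, 0.0, -0.0]
ft_force: [0.4, 0.6, 0.2]
opening: 0.0853
grasp_force: 0.0
t 1.40 tcp [0.5199 0.025  0.2054] yaw 77.2 F [0.4 0.6 0.2] open 0.0853 grip 0.0
[ 0.002 -0.002 -0.002] [-5.458 -4.133  0.216]
```

```bash
python3 -m creep '[[[0,0,0,0,0,0,1],[0,0,0,0,0,0,1]]]'
python3 -c "
from h import *
import pickle
s=ctrl.state();pickle.dump(s,open('w1.pkl','wb'))
cv2.imwrite('pics/w1.png',vision.read_camera('wrist')[:,:,::-1])
to((.63,-.106,.2,77.2))
c=cam('wrist',s)
for n,p in dict(noz=(.6925,-.1207,.008),plg=(.5691,-.0927,.008),cc=(.539,-.058,0),jar=(.6288,.0065,.086),ad=(.437,.0106,.043)).items(): print(n,proj(c,p).round())
"
```

```text
time: 1.65
tcp_pos: [0.5183, 0.027, 0.2052]
tcp_rot: [0.112, 0.994, 0.0, -0.001]
ft_force: [0.8, -0.0, 0.3]
opening: 0.0854
grasp_force: 0.0
t 1.70 tcp [0.5181 0.0276 0.2055] yaw 77.2 F [-0.2 -0.5 -0.7] open 0.0852 grip 0.0
[ 0.002 -0.014  0.007] [-5.546 -4.222  0.211]
noz [182. 371.]
plg [172. 261.]
cc [199. 221.]
jar [287. 344.]
ad [236.  94.]
```

View pics/w1.png

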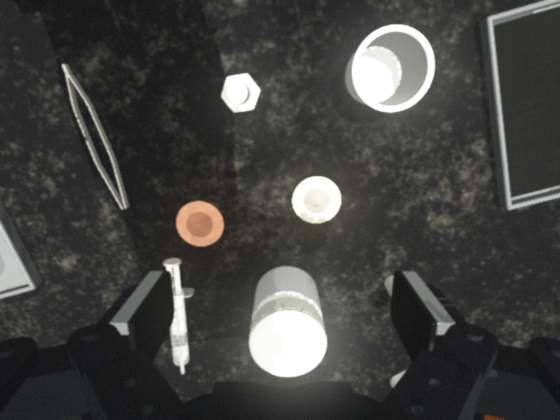

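The wrist view matches the predictions to a pixel or two: nozzle (182,371), plunger (173,262), copper cone (199,222), adapter top (237,93). The forceps ends show at (66,66) and (124,207).

```bash
python3 -c "
from h import *
import pickle
c=cam('wrist',pickle.load(open('w1.pkl','rb')))
for p in ((66,66),(124,207)): print(at_z(c,*p,.004).round(4))
print(tri([(c,66,66),(cam('top'),(462.5)/4-.5+210,(541)/4-.5+150)]),tri([(c,124,207),(cam('top'),(446.5)/4-.5+210,(342)/4-.5+150)]))
to((.631,-.107,.1,77.2))"
python3 -m creep '[[[0,0,0,-1.1,-0.84,0.3,1],[0,0,0,-2.2,-1.7,0.6,1],[0,0,0,-3.3,-2.5,1,1],[0,0,0,-4.5,-3.4,1.5,1],[0,0,0,-5.58,-4.25,2,1],[0,0,0,-5.58,-4.25,3,1],[0,0,0,-5.58,-4.25,4.2,0],[0,0,0,-5.58,-4.25,4.2,0]]]'
python3 -c "
from h import *
to((.631,-.107,.016,77.2))"
```

```text
[ 0.3818 -0.127   0.004 ]
[ 0.5089 -0.1211  0.004 ]
(array([ 0.37979397, -0.12993103, -0.00256938]), [np.float64(0.9), np.float64(0.3)]) (array([ 0.50820243, -0.11871811,  0.0088422 ]), [np.float64(0.2), np.float64(0.1)])
t 1.70 tcp [0.5181 0.0276 0.2055] yaw 77.2 F [-0.2 -0.5 -0.7] open 0.0852 grip 0.0
[ 0.002 -0.014  0.007] [-5.599 -4.253  4.211]
time: 2.7
tcp_pos: [0.6294, -0.1056, 0.099]
tcp_rot: [0.111, 0.994, 0.0, -0.002]
ft_force: [-0.8, 0.4, 1.2]
opening: 0.0515
grasp_force: 0.0
t 2.70 tcp [ 0.6294 -0.1056  0.099 ] yaw 77.3 F [-0.8  0.4  1.2] open 0.0515 grip 0.0
[ 0.004 -0.053  0.022] [-0.089 -0.042  3.318]
```

```bash
python3 -m creep '[[[0,0,0,-0.09,-0.04,1.2,0],[0,0,0,-0.09,-0.04,2.2,0],[0,0,0,-0.09,-0.04,2.9,0],[0,0,0,-0.09,-0.04,3.3,0],[0,0,0,-0.09,-0.04,3.3,0],[0,0,0,-0.09,-0.04,3.3,-1],[0,0,0,-0.09,-0.04,3.3,-1],[0,0,0,-0.09,-0.04,3.3,-1],[0,0,0,-0.09,-0.04,3.3,-1]]]' 30
python3 -c "
from h import *
to()"
```

```text
time: 3.82
tcp_pos: [0.6342, -0.1093, 0.0193]
tcp_rot: [0.111, 0.994, -0.0, 0.001]
ft_force: [-0.8, -0.3, 6.9]
opening: 0.0156
grasp_force: 30.5
t 3.83 tcp [ 0.6342 -0.1093  0.0193] yaw 77.2 F [-0.8 -0.3  6.9] open 0.0156 grip 30.5
```

```bash
python3 -m creep '[[[0,0,0,0,0,-0.6,-1],[0,0,0,0,0,-1.5,-1],[0,0,0,0,0,-3,-1],[0,0,0,0,0,-4.5,-1],[0,0,0,0,0,-6,-1],[0,0,0,0,0,-6,-1]]]'
python3 -c "
from h import *
to((.495,-.370,.17,93.7),(.495,-.37,.06,93.7))"
```

```text
time: 4.58
tcp_pos: [0.6354, -0.1096, 0.1725]
tcp_rot: [0.111, 0.994, -0.001, 0.003]
ft_force: [0.4, -0.6, -0.4]
opening: 0.0154
grasp_force: 29.7
t 4.58 tcp [ 0.6354 -0.1096  0.1725] yaw 77.2 F [ 0.4 -0.6 -0.4] open 0.0154 grip 29.7
[-0.015  0.072 -3.297] [  3.171 -11.401   0.084]
[-0.015  0.072 -3.297] [  3.199 -11.399   4.484]
```

```bash
python3 -m creep '[[[0,0,-0.5,0.4,-1.4,0,-1],[0,0,-1.2,0.9,-3.2,0,-1],[0,0,-1.8,1.4,-5,0,-1],[0,0,-2.4,1.9,-6.8,0,-1],[0,0,-3,2.4,-8.6,0,-1],[0,0.07,-3.3,2.8,-10.2,0,-1],[0,0.07,-3.3,3.18,-11.4,0,-1],[0,0.07,-3.3,3.18,-11.4,0,-1],[0,0.07,-3.3,3.18,-11.4,0,-1]]]'
python3 -c "
from h import *
import pickle
to((.495,-.370,.17,93.7),(.495,-.37,.06,93.7))
s=ctrl.state();pickle.dump(s,open('w2.pkl','wb'))
c=cam('wrist',s);im=vision.read_camera('wrist')[:,:,::-1].copy()
q=R.from_euler('z',.0644)
cc=lambda x,y,z:proj(c,q.apply([x,y,z])+[.4881,-.3224,0])
for x,y,r,z,col in((.045,.0395,.019,.046,(0,0,255)),(-.034,.0395,.028,.014,(0,255,0))):
    P=np.array([cc(x+r*np.cos(a),y+r*np.sin(a),z) for a in np.linspace(0,6.28,40)])
    cv2.polylines(im,[P.round().astype(int)],True,col)
P=np.array([cc(x,y,.016) for x,y in((.081,.0895),(.081,-.0895),(-.081,-.0895),(-.081,.0895))])
cv2.polylines(im,[P.round().astype(int)],True,(255,0,0))
cv2.imwrite('pics/w2.png',im)
"
```

```text
time: 5.7
tcp_pos: [0.4927, -0.3688, 0.168]
tcp_rot: [-0.032, 0.999, 0.001, -0.003]
ft_force: [0.2, 0.2, -0.4]
opening: 0.0155
grasp_force: 29.7
t 5.70 tcp [ 0.4927 -0.3688  0.168 ] yaw 93.7 F [ 0.2  0.2 -0.4] open 0.0155 grip 29.7
[ 0.019 -0.072  0.   ] [-0.087 -0.054 -0.082]
[ 0.019 -0.072  0.   ] [-0.115 -0.061  4.318]
```

View pics/w2.png

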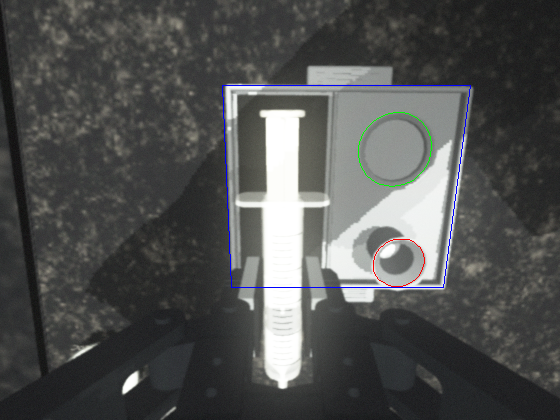

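The projected rim and both cup outlines lie on the carrier: low cup at (396,149), tall cup at (398,262). The syringe hangs straight over the trough, so I'll set it down.

```bash
python3 -m creep '[[[0,-0.07,0,-0.09,-0.05,1,-1],[0,-0.07,0,-0.1,-0.06,2.5,-1],[0,-0.07,0,-0.11,-0.06,4,-1],[0,-0.07,0,-0.12,-0.06,5,-1],[0,-0.07,0,-0.12,-0.06,5.5,-1],[0,-0.07,0,-0.12,-0.06,5.7,-1],[0,-0.07,0,-0.12,-0.06,5.75,-1],[0,-0.07,0,-0.12,-0.06,5.77,-1]]]'
python3 -c "
from h import *
to((.495,-.370,.0235,93.7))"
```

```text
time: 6.75
tcp_pos: [0.4955, -0.371, 0.0248]
tcp_rot: [-0.032, 0.999, -0.0, 0.001]
ft_force: [-0.4, 0.1, -0.3]
opening: 0.0158
grasp_force: 29.7
t 6.75 tcp [ 0.4955 -0.371   0.0248] yaw 93.7 F [-0.4  0.1 -0.3] open 0.0158 grip 29.7
[-0.002  0.012  0.003] [0.018 0.042 0.052]
```

Next: lower to contact, open partway because the trough is narrow, and rise.

```bash
python3 -m creep '[[[0,0,0,0,0,0.05,-1],[0,0,0,0,0,0.08,-1],[0,0,0,0,0,0.08,-0.2],[0,0,0,0,0,0.08,-0.2],[0,0,0,0,0,0.08,-0.2],[0,0,0,0,0,-0.5,-0.2],[0,0,0,0,0,-2,-0.2],[0,0,0,0,0,-4,-0.2],[0,0,0,0,0,-6,0],[0,0,0,0,0,-6,0]]]' 30
python3 -c "
from h import *
to((.437,.0106,.17,90),(.437,.0106,.08,90),(.437,.0106,.029,90))"
```

```text
time: 8.0
tcp_pos: [0.497, -0.3726, 0.1793]
tcp_rot: [-0.032, 0.999, -0.003, 0.003]
ft_force: [0.3, -0.8, -0.5]
opening: 0.0423
grasp_force: 0.0
t 8.00 tcp [ 0.497  -0.3726  0.1793] yaw 93.7 F [ 0.3 -0.8 -0.5] open 0.0423 grip 0.0
[-0.059  0.069  0.743] [ 1.405 15.454  0.282]
[-0.059  0.069  0.743] [ 1.426 15.473  3.882]
[-0.059  0.069  0.743] [ 1.438 15.484  5.922]
```

```bash
python3 -m creep '[[[0,0,0.2,0.2,1.5,0,0],[0,0,0.4,0.4,3.8,0,0],[0,0,0.74,0.6,6.1,0,0],[0,0,0.74,0.8,8.4,0,0],[0,0,0.74,1,10.7,0,0],[0,0,0.74,1.2,13,0,0],[0,0,0.74,1.41,15.46,0.3,0],[0,0,0.74,1.43,15.47,1.5,0],[0,0,0.74,1.43,15.47,3,0],[0,0,0.74,1.43,15.47,3.5,0]]]'
python3 -c "
from h import *
to((.437,.0106,.08,90),(.437,.0106,.029,90))"
```

```text
time: 9.25
tcp_pos: [0.4327, 0.0134, 0.0852]
tcp_rot: [-0.0, 1.0, 0.001, -0.002]
ft_force: [-0.4, -0.1, 0.3]
opening: 0.0427
grasp_force: 0.0
t 9.25 tcp [0.4327 0.0134 0.0852] yaw 90.0 F [-0.4 -0.1  0.3] open 0.0427 grip 0.0
[ 0.015 -0.036  0.007] [-0.174 -0.111  0.209]
[ 0.015 -0.036  0.007] [-0.181 -0.114  2.249]
```

```bash
python3 -m creep '[[[0,0,0,-0.17,-0.11,0.3,0],[0,0,0,-0.17,-0.11,1.2,0],[0,0,0,-0.18,-0.11,1.9,0],[0,0,0,-0.18,-0.11,2.2,0],[0,0,0,-0.18,-0.11,2.2,0],[0,0,0,-0.18,-0.11,2.2,-1],[0,0,0,-0.18,-0.11,2.2,-1],[0,0,0,-0.18,-0.11,2.2,-1],[0,0,0,-0.18,-0.11,2.2,-1]]]' 30
python3 -c "
from h import *
to((.437,.0106,.17,90))"
```

```text
time: 10.38
tcp_pos: [0.4395, 0.0101, 0.0325]
tcp_rot: [-0.0, 1.0, 0.0, 0.001]
ft_force: [-0.2, -0.2, 6.7]
opening: 0.0167
grasp_force: 29.7
t 10.38 tcp [0.4395 0.0101 0.0325] yaw 90.0 F [-0.2 -0.2  6.7] open 0.0167 grip 29.7
[0.005 0.017 0.003] [ 0.091  0.022 -5.501]
```

```bash
python3 -m creep '[[[0,0,0,0,0,-0.6,-1],[0,0,0,0,0,-2,-1],[0,0,0,0,0,-3.6,-1],[0,0,0,0,-1.5,-3.6,-1],[0,0,0,-0.2,-3.8,-3.6,-1],[0,0,0,-0.3,-6.1,-3.6,-1],[0,0,0,-0.4,-8.4,-3.6,-1],[0,0,0,-0.5,-10.5,-3.6,-1],[0,0,0,-0.56,-11.8,-3.6,-1],[0,0,0,-0.56,-11.8,-3.6,-1]]]'
python3 -c "
from h import *
to((.4536,-.285,.06,90),(.4536,-.285,.037,90))"
```

```text
time: 11.62
tcp_pos: [0.4529, -0.287, 0.1215]
tcp_rot: [0.001, 1.0, 0.0, 0.0]
ft_force: [0.5, 1.0, -0.5]
opening: 0.0164
grasp_force: 29.5
t 11.62 tcp [ 0.4529 -0.287   0.1215] yaw 89.9 F [ 0.5  1.  -0.5] open 0.0164 grip 29.5
[ 0.002  0.007 -0.03 ] [-0.027  0.08   2.462]
[ 0.002  0.007 -0.03 ] [-0.026  0.08   3.382]
```

```bash
python3 -m creep '[[[0,0,0,-0.03,0.08,0,-1],[0,0,0,-0.03,0.08,1.2,-1],[0,0,0,-0.03,0.08,2.4,-1],[0,0,0,-0.03,0.08,3,-1],[0,0,0,-0.03,0.08,3.3,-1],[0,0,0,-0.03,0.08,3.36,-1],[0,0,0,-0.03,0.08,3.36,-1]]]'
python3 -c "
from h import *
to((.4536,-.285,.0365,90))"
```

```text
time: 12.5
tcp_pos: [0.4541, -0.283, 0.0382]
tcp_rot: [-0.0, 1.0, 0.0, 0.0]
ft_force: [0.3, 0.2, 0.4]
opening: 0.0166
grasp_force: 29.5
t 12.50 tcp [ 0.4541 -0.283   0.0382] yaw 90.0 F [0.3 0.2 0.4] open 0.0166 grip 29.5
[0.003 0.01  0.003] [ 0.019 -0.08   0.068]
```

```bash
python3 -m creep '[[[0,0,0,0.02,-0.04,0.05,-1],[0,0,0,0.02,-0.06,0.09,-1],[0,0,0,0.02,-0.06,0.09,-1],[0,0,0,0.02,-0.06,0.09,0],[0,0,0,0.02,-0.06,0.09,0],[0,0,0,0.02,-0.06,0.09,0],[0,0,0,0.02,-0.06,-1,0],[0,0,0,0.02,-0.06,-3,0],[0,0,0,0.02,-0.06,-5.5,0],[0,0,0,0.02,-0.06,-6.4,0]]]'
python3 -c "
from h import *
to((.642,.1115,.2,90),(.642,.1115,.071,90))"
```

```text
time: 13.75
tcp_pos: [0.4543, -0.2854, 0.2012]
tcp_rot: [-0.0, 1.0, -0.001, 0.002]
ft_force: [-0.2, -0.3, -0.1]
opening: 0.0425
grasp_force: 0.0
t 13.75 tcp [ 0.4543 -0.2854  0.2012] yaw 90.0 F [-0.2 -0.3 -0.1] open 0.0425 grip 0.0
[-0.027  0.044  0.003] [-7.51  15.874  0.038]
[-0.027  0.044  0.003] [-7.491 15.887  5.198]
```

```bash
python3 -m creep '[[[0,0,0,-0.5,1.2,0,0.4],[0,0,0,-1.5,3.2,0,0.4],[0,0,0,-2.5,5.3,0,0.4],[0,0,0,-3.5,7.4,0,0.4],[0,0,0,-4.5,9.5,0,0.4],[0,0,0,-5.5,11.6,0,0.4],[0,0,0,-6.5,13.7,0,0.4],[0,0,0,-7.5,15.8,0,0.4],[0,0,0,-7.5,15.88,0,0.4],[0,0,0,-7.5,15.88,0,0.4]]]'
python3 -c "
from h import *
import pickle
to((.642,.1115,.071,90))
s=ctrl.state();c=cam('wrist',s)
im=vision.read_camera('wrist')[:,:,::-1].copy()
for z,r,col in((.108,.010,(0,0,255)),(0,.008,(0,255,0))):
    P=np.array([proj(c,[.642+r*np.cos(a),.1115+r*np.sin(a),z]) for a in np.linspace(0,6.28,40)]);cv2.polylines(im,[P.round().astype(int)],True,col)
P=np.array([proj(c,[.6288+.031*np.cos(a),.0065+.031*np.sin(a),.086]) for a in np.linspace(0,6.28,40)]);cv2.polylines(im,[P.round().astype(int)],True,(255,0,0))
cv2.imwrite('pics/w3.png',im)
"
```

```text
time: 15.0
tcp_pos: [0.6402, 0.1127, 0.1973]
tcp_rot: [-0.0, 1.0, 0.0, -0.0]
ft_force: [-0.1, 0.3, -0.4]
opening: 0.0602
grasp_force: 0.0
t 15.00 tcp [0.6402 0.1127 0.1973] yaw 90.1 F [-0.1  0.3 -0.4] open 0.0602 grip 0.0
[ 0.006 -0.011  0.011] [-0.079 -0.052  5.053]
```

View pics/w3.png

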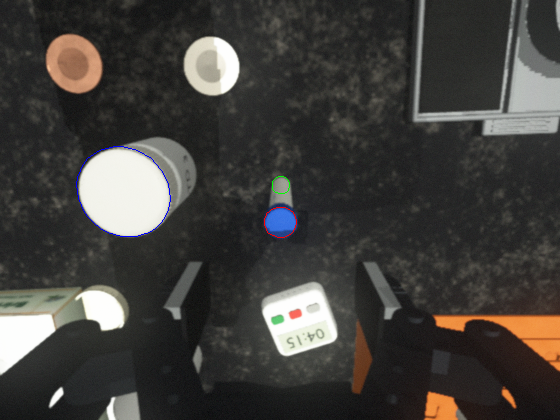

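The projected tube base and cap (281,222) and the jar lid (124,192) fall exactly on the picture, so I'll go down on the tube.

```bash
python3 -m creep '[[[0,0,0,-0.08,-0.05,1,0.4],[0,0,0,-0.08,-0.05,2.6,0.4],[0,0,0,-0.08,-0.05,4,0.4],[0,0,0,-0.08,-0.05,4.8,0.4],[0,0,0,-0.08,-0.05,5.05,0.4],[0,0,0,-0.08,-0.05,5.05,-1],[0,0,0,-0.08,-0.05,5.05,-1],[0,0,0,-0.08,-0.05,5.05,-1],[0,0,0,-0.08,-0.05,5.05,-1],[0,0,0,-0.08,-0.05,5.05,-1]]]' 25
python3 -c "
from h import *
to((.642,.1115,.071,90))"
```

```text
time: 16.3
tcp_pos: [0.6434, 0.1116, 0.0728]
tcp_rot: [-0.0, 1.0, 0.0, 0.001]
ft_force: [1.0, -0.7, 6.9]
opening: 0.0181
grasp_force: 24.2
t 16.30 tcp [0.6434 0.1116 0.0728] yaw 90.0 F [ 1.  -0.7  6.9] open 0.0181 grip 24.2
[0.009 0.024 0.003] [ 0.056 -0.003  0.07 ]
```

```bash
python3 -m creep '[[[0,0,0,0,0,0,-1],[0,0,0,0,0,-0.5,-1],[0,0,0,0,0,-1.8,-1],[0,0,0,0,0,-3.6,-1],[0,0,0,0,0,-4.7,-1],[0,0,0,0,0,-4.7,-1]]]'
python3 -c "
from h import *
to((.532,-.2795,.19,90))"
```

```text
time: 17.05
tcp_pos: [0.6439, 0.1116, 0.1923]
tcp_rot: [-0.0, 1.0, 0.001, 0.002]
ft_force: [0.5, -0.1, -0.8]
opening: 0.0176
grasp_force: 25.6
t 17.05 tcp [0.6439 0.1116 0.1923] yaw 90.0 F [ 0.5 -0.1 -0.8] open 0.0176 grip 25.6
[0.014 0.054 0.004] [  4.484 -15.643   0.05 ]
```

```bash
python3 -m creep '[[[0,0,0,0.3,-1,0,-1],[0,0,0,0.8,-2.8,0,-1],[0,0,0,1.4,-4.8,0,-1],[0,0,0,2,-6.8,0,-1],[0,0,0,2.6,-8.8,0,-1],[0,0,0,3.2,-10.8,0,-1],[0,0,0,3.7,-12.8,0,-1],[0,0,0,4.2,-14.4,0,-1],[0,0,0,4.48,-15.6,0,-1],[0,0,0,4.48,-15.64,0,-1]]]'
python3 -m creep '[[[0,0,0,0,0,0,-1],[0,0,0,0,0,0,-1]]]'
python3 -c "
from h import *
to((.532,-.2795,.19,90))
cv2.imwrite('pics/s4a.png',cv2.resize(vision.read_camera('scene')[200:360,330:530,::-1],None,fx=3,fy=3,interpolation=cv2.INTER_CUBIC))
"
```

```text
time: 18.3
tcp_pos: [0.5295, -0.2812, 0.1878]
tcp_rot: [0.001, 1.0, 0.001, -0.001]
ft_force: [-0.3, 1.2, -0.8]
opening: 0.0178
grasp_force: 25.6
time: 18.55
tcp_pos: [0.5307, -0.2785, 0.1885]
tcp_rot: [-0.001, 1.0, 0.001, -0.0]
ft_force: [-0.2, 1.1, -0.6]
opening: 0.0178
grasp_force: 25.6
t 18.55 tcp [ 0.5307 -0.2785  0.1885] yaw 90.1 F [-0.2  1.1 -0.6] open 0.0178 grip 25.6
[ 0.016 -0.005  0.016] [-0.05  -0.041 -0.059]
```

View pics/s4a.png

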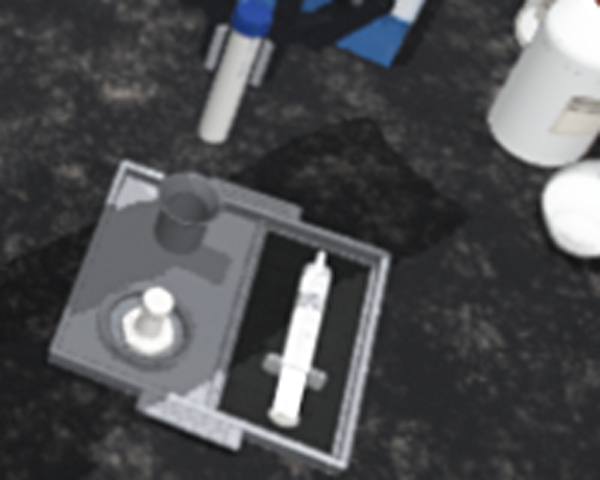

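The adapter stands in the low cup (150,320) and the syringe lies in the trough. I'll check whether the tube hangs straight. Its bottom is at crop (213,135) and its cap top near (255,5).

```bash
python3 -c "
from h import *
S=cam('scene')
f=lambda p:((proj(S,p)-[330,200]+.5)*3-.5).round()
for z in(.1155,.21,.2235):print(f([.5293,-.2785,z]))
for n,p in dict(tallrim=(.5305,-.2801,.046),tallfloor=(.5305,-.2801,.004),low=(.4516,-.2852,.014)).items():print(n,f(p))
o=lambda u,v:(S,(u+.5)/3-.5+330,(v+.5)/3-.5+200)
print(at_z(*o(188,200),.046),at_z(*o(213,137),.1155),at_z(*o(146,326),.014),at_z(*o(157,297),.047))
"
```

```text
[211. 133.]
[247.  28.]
[253.  11.]
tallrim [191. 199.]
tallfloor [178. 235.]
low [151. 322.]
[ 0.52857463 -0.2786275   0.046     ] [ 0.52647618 -0.28056941  0.1155    ] [ 0.44748122 -0.2835481   0.014     ] [ 0.44855643 -0.28408017  0.047     ]
```

The tube hangs upright, about 2 mm off the cup axis. I'll correct that and lower it.

```bash
python3 -m creep '[[[0,0,0,-0.05,0,0,-1],[0,0,0,-0.05,0,1,-1],[0,0,0,-0.05,0,2,-1],[0,0,0,-0.05,0,2.8,-1],[0,0,0,-0.05,0,3.4,-1],[0,0,0,-0.05,0,4,-1],[0,0,0,-0.05,0,4.3,-1],[0,0,0,-0.05,0,4.4,-1],[0,0,0,-0.05,0,4.4,-1]]]'
python3 -c "
from h import *
to((.5318,-.2782,.0765,90))"
```

```text
time: 19.73
tcp_pos: [0.5321, -0.2797, 0.079]
tcp_rot: [-0.0, 1.0, 0.0, 0.0]
ft_force: [-0.7, -0.2, -0.1]
opening: 0.0178
grasp_force: 25.6
t 19.73 tcp [ 0.5321 -0.2797  0.079 ] yaw 90.0 F [-0.7 -0.2 -0.1] open 0.0178 grip 25.6
[0.007 0.005 0.002] [0.011 0.058 0.101]
```

```bash
python3 -m creep '[[[0,0,0,0,0.03,0.05,-1],[0,0,0,0,0.03,0.1,-1],[0,0,0,0,0.03,0.12,-1],[0,0,0,0,0.03,0.12,0.3],[0,0,0,0,0.03,0.12,0.3],[0,0,0,0,0.03,0.12,0.3],[0,0,0,0,0.03,-1.5,0.3],[0,0,0,0,0.03,-3.5,0.3],[0,0,0,0,0.03,-5,0],[0,0,0,0,0.03,-5,-0.1]]]'
python3 -c "
from h import *
to((.445,-.124,.12,93.5),(.445,-.124,.0155,93.5))"
```

```text
time: 20.98
tcp_pos: [0.5334, -0.2799, 0.2069]
tcp_rot: [-0.0, 1.0, -0.001, 0.002]
ft_force: [-0.3, -0.1, 0.0]
opening: 0.0384
grasp_force: 0.0
t 20.98 tcp [ 0.5334 -0.2799  0.2069] yaw 90.0 F [-0.3 -0.1  0. ] open 0.0384 grip 0.0
[-0.028  0.052 -0.698] [3.55  6.244 3.446]
[-0.028  0.052 -0.698] [3.569 6.254 7.626]
```

```bash
python3 -m creep '[[[0,0,-0.2,0.6,1,0,-0.1],[0,0,-0.4,1.6,2.8,0,-0.1],[0,0,-0.7,2.6,4.6,1,-0.1],[0,0.05,-0.7,3.5,6.2,2,-0.1],[0,0.05,-0.7,3.56,6.25,3.6,-0.1],[0,0.05,-0.7,3.56,6.25,5,-0.1],[0,0.05,-0.7,3.56,6.25,5.8,-0.1],[0,0.05,-0.7,3.56,6.25,5.8,-0.1]]]'
python3 -c "
from h import *
to((.445,-.124,.0155,93.5))"
```

```text
time: 21.98
tcp_pos: [0.441, -0.1217, 0.0572]
tcp_rot: [-0.031, 1.0, 0.001, -0.004]
ft_force: [-0.1, -0.3, 0.6]
opening: 0.0384
grasp_force: 0.0
t 21.98 tcp [ 0.441  -0.1217  0.0572] yaw 93.5 F [-0.1 -0.3  0.6] open 0.0384 grip 0.0
[ 0.034 -0.092  0.002] [-0.165 -0.106  1.666]
```

```bash
python3 -m creep '[[[0,0,0,-0.1,-0.07,0.5,-0.1],[0,0,0,-0.1,-0.07,1.2,-0.1],[0,0,0,-0.1,-0.07,1.55,-0.1],[0,0,0,-0.1,-0.07,1.62,-0.1],[0,0,0,-0.1,-0.07,1.62,-0.1],[0,0,0,-0.1,-0.07,1.62,-0.1]]]' 30
python3 -c "
from h import *
to((.445,-.124,.0155,93.5))"
```

```text
time: 22.72
tcp_pos: [0.4456, -0.1243, 0.0188]
tcp_rot: [-0.031, 1.0, 0.0, -0.002]
ft_force: [0.1, -0.0, 0.5]
opening: 0.0382
grasp_force: 0.0
t 22.73 tcp [ 0.4456 -0.1243  0.0188] yaw 93.5 F [ 0.1 -0.   0.5] open 0.0382 grip 0.0
[ 0.007 -0.04   0.002] [0.024 0.011 0.134]
```

```bash
python3 -m creep '[[[0,0,0,0,0,0.12,-0.1],[0,0,0,0,0,0.12,-0.1],[0,0,0,0,0,0.12,-1],[0,0,0,0,0,0.12,-1],[0,0,0,0,0,0.12,-1],[0,0,0,0,0,0.12,-1]]]' 40
python3 -c "
from h import *
to()"
python3 -m creep '[[[0,0,0,0,0,0,-1],[0,0,0,0,0,-0.5,-1],[0,0,0,0,0,-1.5,-1],[0,0,0,0,0,-3,-1],[0,0,0,0,0,-5,-1],[0,0,0,0,0,-5,-1]]]'
python3 -c "
from h import *
to((.506,.259,.14,92.3))
cv2.imwrite('pics/w5.png',vision.read_camera('wrist')[:,:,::-1])"
```

```text
time: 23.48
tcp_pos: [0.4453, -0.1241, 0.0156]
tcp_rot: [-0.031, 1.0, 0.0, -0.002]
ft_force: [-0.9, 0.4, 5.5]
opening: 0.0116
grasp_force: 39.5
t 23.48 tcp [ 0.4453 -0.1241  0.0156] yaw 93.5 F [-0.9  0.4  5.5] open 0.0116 grip 39.5
time: 24.22
tcp_pos: [0.4482, -0.1252, 0.1443]
tcp_rot: [-0.031, 1.0, -0.001, 0.001]
ft_force: [0.7, 0.7, -0.2]
opening: 0.0115
grasp_force: 39.1
t 24.23 tcp [ 0.4482 -0.1252  0.1443] yaw 93.5 F [ 0.7  0.7 -0.2] open 0.0115 grip 39.1
[-0.026  0.022  0.243] [-3.251 15.197  0.143]
```

View pics/w5.png

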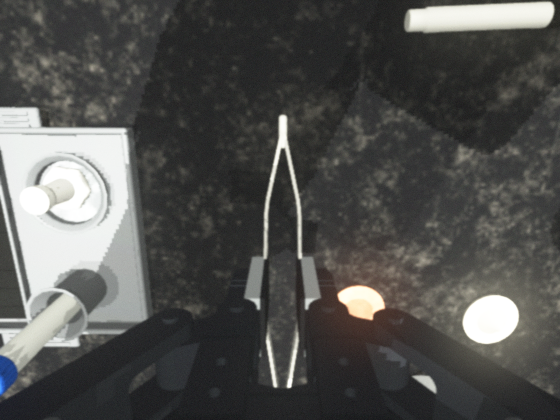

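The forceps are held at their middle and level, from (283,120) to (283,385). The tube stands in its cup. On to the one-cup trough.

```bash
python3 -m creep '[[[0,0,0.05,-0.2,1,0,-1],[0,0,0.1,-0.5,2.8,0,-1],[0,0,0.24,-0.9,4.8,0,-1],[0,0,0.24,-1.3,6.8,0,-1],[0,0,0.24,-1.7,8.8,0,-1],[0,0,0.24,-2.1,10.8,0,-1],[0,0,0.24,-2.6,12.8,0,-1],[0,0,0.24,-3,14.4,0,-1],[0,0,0.24,-3.13,15.16,0,-1],[0,0,0.24,-3.13,15.16,0,-1]]]'
python3 -c "
from h import *
to((.503,.2585,.05,92.3),(.503,.2585,.02,92.3))
s=ctrl.state();c=cam('wrist',s);im=vision.read_camera('wrist')[:,:,::-1].copy()
q=R.from_euler('z',.0393);cc=lambda x,y,z:proj(c,q.apply([x,y,z])+[.5012,.3071,0])
for P in ([cc(.043*np.cos(a),.0395+.043*np.sin(a),.044) for a in np.linspace(0,6.28,60)],[cc(x,y,.016) for x,y in((.081,.0895),(.081,-.0895),(-.081,-.0895),(-.081,.0895))]):
    cv2.polylines(im,[np.round(P).astype(int)],True,(0,0,255))
cv2.imwrite('pics/w6.png',im)"
```

```text
time: 25.52
tcp_pos: [0.5, 0.2593, 0.1395]
tcp_rot: [-0.021, 1.0, 0.0, -0.003]
ft_force: [-0.0, -0.4, -0.5]
opening: 0.0114
grasp_force: 39.2
t 25.52 tcp [0.5    0.2593 0.1395] yaw 92.4 F [-0.  -0.4 -0.5] open 0.0114 grip 39.2
[ 0.003 -0.067  0.019] [-0.141 -0.036  3.58 ]
[ 0.003 -0.067  0.019] [-0.148 -0.037  4.78 ]
```

View pics/w6.png

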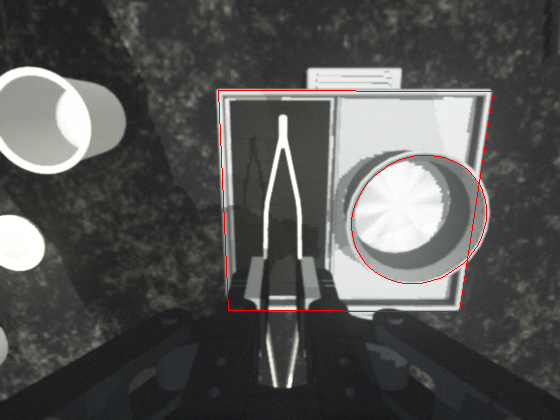

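The rim and cup outlines match the picture, with the cup rim at about (417,218). The forceps hang over the trough.

```bash
python3 -m creep '[[[0,0,0,-0.06,-0.03,1,-1],[0,0,0,-0.06,-0.03,2.4,-1],[0,0,0,-0.06,-0.03,3.6,-1],[0,0,0,-0.06,-0.03,4.3,-1],[0,0,0,-0.06,-0.03,4.5,-1],[0,0,0,-0.06,-0.03,4.6,-1],[0,0,0,-0.06,-0.03,4.63,-1],[0,0,0,-0.06,-0.03,4.63,-1]]]'
python3 -c "
from h import *
to((.503,.2585,.0195,92.3))"
```

```text
time: 26.58
tcp_pos: [0.5021, 0.2584, 0.0253]
tcp_rot: [-0.02, 1.0, 0.001, -0.002]
ft_force: [-0.1, -0.5, 0.3]
opening: 0.0115
grasp_force: 39.2
t 26.57 tcp [0.5021 0.2584 0.0253] yaw 92.3 F [-0.1 -0.5  0.3] open 0.0115 grip 39.2
[ 0.014 -0.038  0.002] [-0.037  0.003  0.231]
```

```bash
python3 -m creep '[[[0,0,0,0,0,0.1,-1],[0,0,0,0,0,0.15,-1],[0,0,0,0,0,0.18,-1],[0,0,0,0,0,0.18,-1]]]'
python3 -c "
from h import *
to((.503,.2585,.0195,92.3))"
```

```text
time: 27.08
tcp_pos: [0.5017, 0.2583, 0.0201]
tcp_rot: [-0.02, 1.0, 0.0, -0.002]
ft_force: [-0.5, 0.3, 0.2]
opening: 0.0113
grasp_force: 39.2
t 27.07 tcp [0.5017 0.2583 0.0201] yaw 92.3 F [-0.5  0.3  0.2] open 0.0113 grip 39.2
[ 0.01  -0.051  0.002] [-0.054  0.005  0.024]
```

```bash
python3 -m creep '[[[0,0,0,0,0,0.02,-1],[0,0,0,0,0,0.02,-0.3],[0,0,0,0,0,0.02,-0.3],[0,0,0,0,0,0.02,-0.3],[0,0,0,0,0,-0.6,-0.3],[0,0,0,0,0,-2,-0.3],[0,0,0,0,0,-4,-0.3],[0,0,0,0,0,-6,1],[0,0,0,0,0,-7,1],[0,0,0,0,0,-7,1]]]' 40
python3 -c "
from h import *
to((.6288,.0065,.195,90),(.6288,.0065,.06,90))"
```

```text
time: 28.32
tcp_pos: [0.5038, 0.2587, 0.1983]
tcp_rot: [-0.02, 1.0, 0.001, 0.0]
ft_force: [0.3, 0.6, -0.8]
opening: 0.0819
grasp_force: 0.0
t 28.32 tcp [0.5038 0.2587 0.1983] yaw 92.3 F [ 0.3  0.6 -0.8] open 0.0819 grip 0.0
[0.028 0.006 0.462] [ -4.589 -10.281   0.109]
[0.028 0.006 0.462] [ -4.586 -10.294   5.509]
```

```bash
python3 -m creep '[[[0,0,0.1,-0.4,-1,0,1],[0,0,0.2,-1.2,-2.8,0,1],[0,0,0.46,-2.1,-4.8,0,1],[0,0,0.46,-3,-6.8,0,1],[0,0,0.46,-3.8,-8.6,0,1],[0,0,0.46,-4.5,-10.2,0,1],[0,0,0.46,-4.59,-10.29,0.4,1],[0,0,0.46,-4.59,-10.29,1.4,1],[0,0,0.46,-4.59,-10.29,2.4,1],[0,0,0.46,-4.59,-10.29,2.4,1]]]'
python3 -c "
from h import *
to((.6288,.0065,.06,90))"
```

```text
time: 29.58
tcp_pos: [0.6249, 0.0068, 0.1319]
tcp_rot: [-0.0, 1.0, 0.001, -0.005]
ft_force: [-1.3, -0.4, 0.2]
opening: 0.0853
grasp_force: 0.0
t 29.57 tcp [0.6249 0.0068 0.1319] yaw 90.0 F [-1.3 -0.4  0.2] open 0.0853 grip 0.0
[ 0.017 -0.11   0.009] [-0.185 -0.015  2.876]
```

```bash
python3 -m creep '[[[0,0,0,-0.13,0,0.6,1],[0,0,0,-0.13,0,1.4,1],[0,0,0,-0.13,0,2.2,1],[0,0,0,-0.13,0,2.75,1],[0,0,0,-0.13,0,2.75,1],[0,0,0,-0.13,0,2.75,-1],[0,0,0,-0.13,0,2.75,-1],[0,0,0,-0.13,0,2.75,-1],[0,0,0,-0.13,0,2.75,-1]]]' 45
python3 -c "
from h import *
to((.6288,.0065,.06,90))"
```

```text
time: 30.7
tcp_pos: [0.6312, 0.0059, 0.067]
tcp_rot: [-0.0, 1.0, 0.0, -0.001]
ft_force: [0.2, 0.9, 7.2]
opening: 0.0588
grasp_force: 49.3
t 30.70 tcp [0.6312 0.0059 0.067 ] yaw 90.0 F [0.2 0.9 7.2] open 0.0588 grip 49.3
[ 0.007 -0.021  0.003] [0.097 0.025 0.281]
```

```bash
python3 -m creep '[[[0,0,0,0,0,-0.5,-1],[0,0,0,0,0,-1.6,-1],[0,0,0,0,0,-3.2,-1],[0,0,0,0,0,-4,-1],[0,0,0,0,0,-4,-1]]]'
python3 -c "
from h import *
to((.502,.3455,.165,90))"
```

```text
time: 31.32
tcp_pos: [0.6317, 0.0057, 0.1678]
tcp_rot: [-0.0, 1.0, 0.0, -0.0]
ft_force: [-0.2, -0.4, -1.9]
opening: 0.0584
grasp_force: 49.1
t 31.32 tcp [0.6317 0.0057 0.1678] yaw 90.0 F [-0.2 -0.4 -1.9] open 0.0584 grip 49.1
[ 0.004 -0.011  0.002] [ 5.185 13.594  0.12 ]
```

```bash
python3 -m creep '[[[0,0,0,0.3,0.8,0,-1],[0,0,0,0.9,2.4,0,-1],[0,0,0,1.7,4.4,0,-1],[0,0,0,2.5,6.4,0,-1],[0,0,0,3.2,8.4,0,-1],[0,0,0,4,10.4,0,-1],[0,0,0,4.7,12.2,0,-1],[0,0,0,5.19,13.6,0,-1],[0,0,0,5.19,13.6,0,-1],[0,0,0,5.19,13.6,0,-1]]]'
python3 -c "
from h import *
to((.502,.3455,.08,90),(.502,.3455,.071,90))"
```

```text
time: 32.58
tcp_pos: [0.4998, 0.3456, 0.1656]
tcp_rot: [-0.0, 1.0, -0.0, -0.003]
ft_force: [0.3, -0.5, -1.5]
opening: 0.0583
grasp_force: 49.1
t 32.58 tcp [0.4998 0.3456 0.1656] yaw 90.1 F [ 0.3 -0.5 -1.5] open 0.0583 grip 49.1
[-0.004 -0.067  0.011] [-1.080e-01 -1.000e-03  3.422e+00]
[-0.004 -0.067  0.011] [-1.100e-01 -1.000e-03  3.782e+00]
```

```bash
python3 -m creep '[[[0,0,0,-0.06,0,0.8,-1],[0,0,0,-0.06,0,1.8,-1],[0,0,0,-0.06,0,2.7,-1],[0,0,0,-0.06,0,3.3,-1],[0,0,0,-0.06,0,3.6,-1],[0,0,0,-0.06,0,3.65,-1],[0,0,0,-0.06,0,3.65,-1],[0,0,0,-0.06,0,3.65,-1]]]'
python3 -c "
from h import *
to((.502,.3455,.071,90))"
```

```text
time: 33.58
tcp_pos: [0.5023, 0.3461, 0.0759]
tcp_rot: [-0.0, 1.0, 0.001, -0.002]
ft_force: [-0.2, 0.1, -1.8]
opening: 0.0587
grasp_force: 49.2
t 33.58 tcp [0.5023 0.3461 0.0759] yaw 90.0 F [-0.2  0.1 -1.8] open 0.0587 grip 49.2
[ 0.014 -0.038  0.003] [ 0.011 -0.023  0.197]
```

```bash
python3 -m creep '[[[0,0,0,0,0,0.1,-1],[0,0,0,0,0,0.17,-1],[0,0,0,0,0,0.2,-1],[0,0,0,0,0,0.2,-1],[0,0,0,0,0,0.2,-1]]]'
python3 -c "
from h import *
to((.502,.3455,.071,90))"
```

```text
time: 34.2
tcp_pos: [0.502, 0.3459, 0.0711]
tcp_rot: [-0.0, 1.0, 0.0, -0.002]
ft_force: [-2.6, -1.3, 7.1]
opening: 0.0583
grasp_force: 50.0
t 34.20 tcp [0.502  0.3459 0.0711] yaw 90.0 F [-2.6 -1.3  7.1] open 0.0583 grip 50.0
[ 0.011 -0.042  0.003] [ 0.    -0.017  0.003]
```

It has touched down, with the force rising to 7 N. Release, rise straight up and move clear toward the base.

```bash
python3 -m creep '[[[0,0,0,0,0,0,1],[0,0,0,0,0,0,1],[0,0,0,0,0,0,1],[0,0,0,0,0,-0.5,1],[0,0,0,0,0,-2,1],[0,0,0,0,0,-4,1],[0,0,0,0,0,-5.5,1],[0,0,0,2,0,-6,1],[0,0,0,4,0,-6,1],[0,0,0,6,0,-6,1]]]'
python3 -m creep '[[[0,0,0,0.5,0,0,1],[0,0,0,1,0,0,1],[0,0,0,1,0,0,1]]]'
python3 -c "
from h import *
to()
t=vision.read_camera('top')[:,:,::-1];s=vision.read_camera('scene')[:,:,::-1]
cr=lambda im,x,y,w,h:cv2.resize(im[y:y+h,x:x+w],(400,300),interpolation=cv2.INTER_CUBIC)
cv2.imwrite('pics/end.png',np.vstack([np.hstack([cr(t,110,195,100,75),cr(t,350,200,100,75)]),np.hstack([cr(s,85,145,133,100),cr(s,338,250,133,100)])]))
cv2.imwrite('pics/endtop.png',t)"
```

```text
time: 35.45
tcp_pos: [0.3513, 0.3457, 0.2219]
tcp_rot: [0.0, 1.0, 0.001, -0.002]
ft_force: [0.3, -0.2, -0.4]
opening: 0.0848
grasp_force: 0.0
time: 35.83
tcp_pos: [0.3278, 0.3459, 0.2213]
tcp_rot: [-0.0, 1.0, 0.001, -0.002]
ft_force: [0.7, -0.2, -0.6]
opening: 0.0853
grasp_force: 0.0
t 35.83 tcp [0.3278 0.3459 0.2213] yaw 90.0 F [ 0.7 -0.2 -0.6] open 0.0853 grip 0.0
```

View pics/end.png

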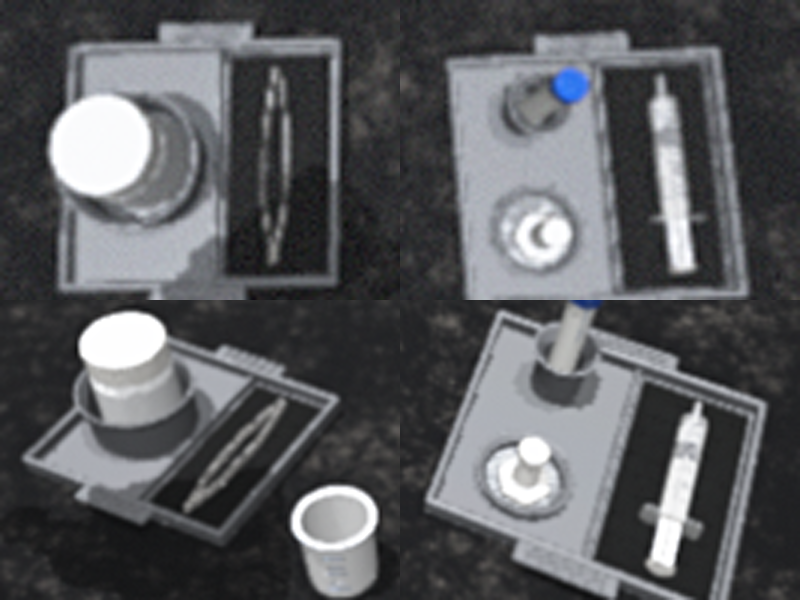

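View pics/endtop.png

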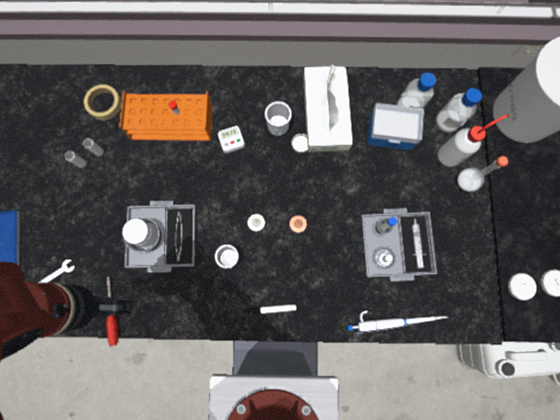

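All five items are in their places. The beaker (227,256) and cones (256,222) and (298,224) have not moved. A last numeric check of the standing items before hand-in.

```bash
python3 -c "
from h import *
T=cam('top');S=cam('scene')
a=lambda u,v:(T,(u+.5)/4-.5+110,(v+.5)/4-.5+195)
b=lambda u,v:(T,(u-399.5)/4-.5+350,(v+.5)/4-.5+200)
sa=lambda u,v:(S,(u+.5)/3-.5+85,(v-299.5)/3-.5+145)
sb=lambda u,v:(S,(u-399.5)/3-.5+338,(v-299.5)/3-.5+250)
def L(n,P,c,y): print(n,P.round(4),'local',R.from_euler('z',-y).apply(P-c)[:2].round(4))
c1=np.array([.5012,.3071,0]);c2=np.array([.4881,-.3224,0])
L('jar',at_z(*a(101,145),.09),c1,.0393);L('jarS',at_z(*sa(124,343),.09),c1,.0393)
L('tube',at_z(*b(571,85),.112),c2,.0644)
L('ad',at_z(*b(550,234),.047),c2,.0644);L('adS',at_z(*sb(534,450),.047),c2,.0644)
L('syr',(at_z(*b(660,78),.012)+at_z(*b(682,271),.012))/2,c2,.0644)
L('for',(at_z(*a(276,68),.01)+at_z(*a(272,264),.01))/2,c1,.0393)
print(ctrl.finish_job())"
```

```text
jar [0.4999 0.3462 0.09  ] local [0.0002 0.0391]
jarS [0.4969 0.3409 0.09  ] local [-0.0029  0.034 ]
tube [ 0.5303 -0.2777  0.112 ] local [0.045  0.0419]
ad [ 0.4467 -0.2801  0.047 ] local [-0.0385  0.0449]
adS [ 0.4468 -0.2853  0.047 ] local [-0.0388  0.0397]
syr [ 0.4906 -0.3711  0.012 ] local [-0.0006 -0.0488]
for [0.5002 0.26   0.01  ] local [-0.0029 -0.0471]
the job is handed in; nothing more can be done
None
```

Both kits are made up and the job is handed in at about 36 s of the 128 s allowed: by the final camera check all five items are within their position tolerances and the beaker and cones have not moved, but no verdict was returned.

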